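# Lock a module's service cover with a push rivet

### The arm

A 7-joint arm with a two-finger parallel gripper is mounted at the origin on a cart in front of the work surface, level with it; the furniture and walls round the work are solid. World frame = base frame: x ahead of the robot, y to its left, z up, the work surface at z = 0. Lengths are in mm, angles in rad, forces in N, time in s.
With the tool pointing down it reaches from about 400 to 875 mm from the base axis. Payload 4.4 kg.
Tool frame: the origin (TCP) lies on the centre line of the jaws, within the pads' length; the fingertips stand 25 mm ahead of it and the grasp point (between the pads) lies 6 mm ahead of it (ctrl.finger_overhang is the distance from the TCP to the fingertips, in mm); z points along the fingers, y is the line along which they close (so a half turn about z gives the same grasp; the last joint's range is limited). The gripper opens to 85 mm and grips with 20 to 120 N. Pads are 22 mm wide; open, the fingers measure 114 mm over their backs; the gripper's body (76 mm by 85 mm) begins 54 mm behind the grasp point. The pads swing forward as they close: fully open they stand 13 mm farther back than shut.
Start: joints at [-1.35, 0.628, 0.038, 1.517, -0.027, 0.996, -0.02], TCP at [183.851, 623.471, 256.313] pointing down, gripper open.
Joint ranges: [-3.06, 3.06], [-0.37, 2.12], [-1.25, 1.32], [0.18, 2.47], [-1.1, 4.24], [0.23, 1.98], [-2.94, 2.94]. Speed limits (rad/s): [2.57, 2.57, 3.14, 3.14, 3.14, 3.14, 3.14].

### API

Orientations are given as [roll, pitch, yaw] about the fixed x, y, z axes, in that order (R = Rz(yaw) Ry(pitch) Rx(roll)).
In Python, from cell import ctrl gives the robot as it stands. The module is installed in compiled form; this text tells all that it offers.
- The arm moves only by the tool play_rows, never from a script. Its argument "targets" is a list of rows, each a list of 5 numbers: the closure, from 0 (fully open) to 1 (shut), then the shift along the tool's x, y, z in cm, then the turn about the tool's z in degrees. In form: [[gripper, dx, dy, dz, spin], ...]. A call has 1 to 10 rows; each row is the pose to reach, as a shift and turn from the pose commanded when the call began, along the tool's axes at that moment; what a row does not reach only later rows make up. A row lasts 1/10 s, in which the tool goes at most 50 mm and 8.59 degrees, less where a joint would pass 70% of its speed; a pose out of reach is approached as far as the arm can. A call with a gripper value outside its range is refused whole. The fingers move at their own pace and stop on an object; the grip force is fixed at half the most. Time passes only in rows, so rows that repeat a pose let the fingers close. It gives the time, the measured TCP pose, the force, the opening and the grip force at its end, in the units of the state.
- ctrl.read_state(): the state, without advancing time (a new reading comes with each control period).
- ctrl.get_image(name): name is "scene" or "top" or "wrist"; returns (picture, depth): 480x640x3 uint8, red, green, blue; 480x640 float32, mm along the optical axis (not along the pixel's ray), 0 where there is no reading.
- ctrl.calibration(name): a dict with "vfov" (degrees; the focal length in pixels is half the picture's height over the tangent of half this angle, whatever the lens; pixels are square), "cx", "cy" (the principal point, pixels), "k1" (the pictures are not rectified: a ray, as slopes to the right and down, at radius r is drawn at 1 + k1 r^2 times it, then the intrinsics apply), "extrinsics" (4x4, takes a point from camera to world coordinates); the wrist camera has in their place "mount" (4x4, takes a point from camera to tool coordinates, whose origin is the TCP and whose axes are the flange's). Camera axes: x right, y down, z forward; pixel columns grow to the right and rows downward; lengths in mm; the calibration is good to about 2 mm. A picture is of the moment at which its call begins: read the wrist's pose just before it. calibration takes no time and is no camera call.
- ctrl.finish_job(): hands the job in; it is judged then, once.
Trained networks look in the newest picture that a camera, given by its name, has taken for a name from the list of things; names that differ only in an ending like _2 or _b are one class to them, and where a whole thing is asked for, a point or a joint stands for the part that bears it (a point fixed in the world has none). Each returns a list of dicts, best first, with "confidence" (0 to 1); they miss things now and then, are a little off and sometimes report something else, mostly with a low value. They report only what shows in the picture. A call takes as long as a camera call. They do not tell look-alikes from the thing itself.
- ctrl.search_frame(camera, name): "bbox" ([left, top, right, bottom] in pixels, round what is visible of it).
- ctrl.trace(camera, name): "pixels" (480x640 bool, what is visible of it) and "bbox" ([left, top, right, bottom] in pixels, round what is visible of it).
The state is a dict: "clock": time; "qpos": joint angles; "qd": joint speeds; "tau": joint torques, N m; "eef_pos": TCP position; "tool_rot": TCP orientation; "force": force on the tool from outside, world axes, zero at the start; "torque": the same for the moment, N m; "width": finger opening in mm; "gripper_force": force on a finger pad.
Only numpy, scipy, OpenCV 4.12 (cv2) and the standard library are available. Lean on these libraries where they do the work, as an engineer would, in place of code of your own. Each camera call takes 0.05 s, during which the arm holds its last target. There are 200 camera calls.

### The job

Fit the loose push rivet into the empty hole of the instrument module's cover until its flange lies on the cover, then push its centre pin down flush with the collar to lock it, and let go. The cover is brittle and lies on a soft foam gasket that yields as you press: press gently and steadily with no more than about 20 N, and stop once the pin is home. Do not press the pin in before the rivet is seated, and leave the other things on the bench where they are.

Things in the scene. Friction and masses are not known exactly. Their poses are not given: they have to be found in the camera images.
- module: White plastic instrument module, 120 x 90 x 45 mm (its own x, y, z), fixed to the bench, a small round connector on its -x end. Origin: centre of its underside. On its top a black foam gasket carries a grey cover plate (same outline, 6 mm thick, top 59 mm above the bench when not pressed). The cover has two round holes on its x axis, one at each end: one already holds a locked push rivet, the other is empty.
- service_cover: The grey cover plate, 120 x 90 x 6 mm. Origin: centre of its underside, axes as the module's. It can only move straight down, against the foam, by up to 7 mm where it stops hard; it springs back. The foam yields by several mm under the force that moves the rivet's pin, so the rivet sinks while its pin is pressed. The force between rivet and cover must stay under 30 N.
- empty_hole (a point): Centre of the mouth of the empty hole, at the level of the cover's top face (34 mm along the module's +x from the cover's centre, z up). Through hole of 14 mm diameter with a 2 mm chamfer; free space of over 40 mm below. It moves with the cover.
- rivet_holder: Plain aluminium block 56 x 56 x 25 mm, fixed to the bench, with one through hole of 15 mm in the middle of its top in which the loose rivet stands. Origin: centre of its underside.
- rivet: Loose black plastic push rivet, 40 g with its pin. Origin: centre of the underside of its flange; z up along its axis. Flange 26 mm diameter, 3 mm thick (z 0 to 3 mm); round collar to grip, 18 mm diameter (z 3 to 13 mm); shank below, 12 mm diameter, 15 mm long with a tapered end. It starts upright, flange on the holder, 25 mm above the bench.
- rivet_pin (a joint): How far the rivet's white centre pin (10 mm diameter) is pushed in, m. 0: standing 8.5 mm proud of the collar; 0.008: fully home, level with the collar's top within 0.5 mm, where it stops hard. It moves against a steady friction of about 9 N (no spring) and stays where it is left. It starts at 0 to 0.0015.
- pin_top (a point): Centre of the pin's top face. Shut fingers pressing it straight down are wider than the collar and land on the collar about when the pin is home.
- mouse: Black computer mouse, 117 x 54 x 42 mm, bystander. Origin: centre of its underside.
- stapler: Yellow stapler lying flat, 26 x 115 x 41 mm, bystander. Origin: centre of its underside.
- handheld_meter: White handheld meter lying flat, 105 x 55 x 24 mm, bystander. Origin: centre of its underside.
- screwdriver: Screwdriver with a red handle, 23 x 174 x 24 mm, bystander. Origin: centre of its underside.
Mind the look-alikes: they are no part of the job. There is more than one size of the rivet; the one meant has the size given above.

How it is judged (in metres and radians):
On the way, in this order (a step that is already met when the one before it is completed fails the run):
1. the rivet is seated in the cover's empty hole, its flange on the cover, its pin still up (z of rivet in the frame of empty_hole between -0.003 and 0.0025 m and horizontal distance between rivet and empty_hole below 0.003 m and angle between rivet's own z axis and vertical below 0.12 rad and value of joint rivet_pin below 0.004 m), for 0.2 s.
2. the pin of the seated rivet is pushed home (z of rivet in the frame of empty_hole between -0.003 and 0.0025 m and horizontal distance between rivet and empty_hole below 0.003 m and angle between rivet's own z axis and vertical below 0.12 rad and value of joint rivet_pin above 0.0062 m), for 0.2 s.
At the end, for the whole second after the job is handed in: The rivet stands upright (within 0.12 rad) in the cover's hole within 3 mm of its centre, its flange within 2.5 mm of the cover, its pin pushed in by more than 6.2 of its 8 mm; rivet at rest and the cover sprung back up to within 1.5 mm (all of step 2 and linear speed of rivet below 0.01 m/s and z of service_cover in the frame of module above 0.0515 m); the robot touches nothing.
It fails at once if the cover is loaded, through the rivet or by the robot itself, with more than 30 N (contact force between any of rivet, the arm, the fingers and service_cover above 30 N).
It fails at once if the pin is pushed in more than 4 mm while the rivet is not seated in the hole (value of joint rivet_pin above 0.004 m and (horizontal distance between rivet and empty_hole above 0.006 m or z of rivet in the frame of empty_hole above 0.005 m)).
It fails at once if the mouse, stapler, meter or screwdriver is moved by more than 25 mm (distance of any of mouse, stapler, handheld_meter, screwdriver from where it was at the start of the episode above 0.025 m).
It also fails if it takes over 56 s, if anything falls off the work surface, if the arm or the gripper's body presses on something with over 40 N, if the wrist force passes 120 N, or if a joint passes its speed limit or range.

## Working session

There is one attempt and no reset: what is moved stays moved. The work goes in short steps, Python scripts to look and compute and a tool call to move; the robot and the scene stay as the last step left them, time stands still between calls to the robot, and variables do not carry over. Pictures are saved under pics/ and viewed, at most 10 in all, crops included, and the job is handed in when it is done.

Besides the shell and the picture viewer there is one more tool, called by a JSON object that holds its "method" and its "body", one argument or row to a line. play_rows: Moves the arm, as the interface text tells. Its arguments: {"type":"object","properties":{"targets":{"type":"array"}},"required":["targets"]}

```bash
mkdir -p pics
cat > h.py <<'E'
import numpy as np, cv2
from cell import ctrl
from scipy.spatial.transform import Rotation as R
def look(cam):
    s=ctrl.read_state(); im,d=ctrl.get_image(cam); c=ctrl.calibration(cam)
    if 'extrinsics' in c: T=np.array(c['extrinsics'])
    else:
        W=np.eye(4); W[:3,:3]=R.from_euler('xyz',s['tool_rot']).as_matrix(); W[:3,3]=s['eef_pos']; T=W@np.array(c['mount'])
    return im,d,c,T
def cloud(d,c,T):
    f=240/np.tan(np.radians(c['vfov'])/2)
    K=np.array([[f,0,c['cx']],[0,f,c['cy']],[0,0,1.]])
    v,u=np.mgrid[:480,:640].astype(float)
    p=cv2.undistortPoints(np.stack([u.ravel(),v.ravel()],1)[:,None],K,np.array([c['k1'],0,0,0.]))[:,0].reshape(480,640,2)
    # ray slopes * depth
    P=np.dstack([p[...,0]*d,p[...,1]*d,d])
    return P@T[:3,:3].T+T[:3,3]
E
python3 - <<'E'
from h import *
s=ctrl.read_state();print(s)
for cam in('scene','top'):
    im,d,c,T=look(cam);X=cloud(d,c,T);np.save(cam+'.npy',X)
    cv2.imwrite(f'pics/{cam}.png',im[...,::-1])
    print(cam,c['k1'],T.round(2).tolist())
    for n in('rivet','rivet_holder','service_cover','module','empty_hole'):
        try:
            for r in ctrl.trace(cam,n):
                m=r['pixels']&(d>0);print(n,round(r['confidence'],2),r['bbox'],np.median(X[m],0).round(0),X[m].min(0).round(0),X[m].max(0).round(0))
        except Exception as e: print(n,e)
E
```

```text
{'clock': 0.0, 'qpos': array([-1.34980969,  0.62934526,  0.03843899,  1.51838437, -0.02698506,
        0.99630155, -0.02001052]), 'qd': array([ 0.00102516, -0.00084833,  0.00069134,  0.00076185,  0.00070464,
       -0.00039649,  0.00214358]), 'tau': array([ 3.38990924e-05, -5.63396680e+01,  1.22594900e+00, -1.93454432e+01,
        1.08361742e-02,  1.07337596e-02,  8.20492687e-06]), 'eef_pos': array([183.67470116, 622.89664004, 255.38432691]), 'tool_rot': array([-3.13967244e+00,  3.65308097e-05,  2.85480570e+00]), 'force': array([-0.58229724,  0.50012893,  0.5701413 ]), 'torque': array([ 0.03650716, -0.01862877,  0.03235307]), 'gripper_force': 0.0, 'width': 85.40781162290115}
scene 0.014842920783436625 [[-0.93, -0.3, 0.2, 346.33], [-0.36, 0.79, -0.49, 372.47], [-0.01, -0.53, -0.85, 790.11], [0.0, 0.0, 0.0, 1.0]]
rivet 0.73 [368.7, 252.9, 388.8, 273.4] [410. -68.  36.] [394. -92.   2.] [430. -56.  54.]
rivet 0.67 [325.4, 242.9, 343.9, 264.5] [482. -60.  35.] [ 467. -102.    0.] [501. -48.  54.]
rivet 0.64 [355.0, 206.4, 371.1, 226.5] [ 462. -144.   32.] [ 450. -168.   24.] [ 476. -135.
[... 815 characters left out ...]
5.]
rivet 0.62 [366.9, 283.2, 380.9, 294.8] [ 465. -145.   38.] [ 456. -156.   25.] [ 477. -136.   50.]
rivet_holder 0.86 [357.1, 273.1, 389.7, 305.3] [ 466. -145.   26.] [ 437. -177.   -3.] [ 499. -117.   38.]
rivet_holder 0.43 [335.0, 168.8, 367.7, 232.5] [ 632. -104.   29.] [ 582. -136.   -3.] [703. -74.  44.]
service_cover 0.81 [187.7, 223.3, 252.1, 291.2] [518. 133.  60.] [456.  82.  -2.] [599. 185.  76.]
service_cover 0.45 [282.5, 176.0, 321.4, 229.2] [633. -13.  23.] [583. -43.  -1.] [695.  18.  28.]
module 0.71 [188.4, 220.7, 253.9, 300.3] [516. 129.  60.] [447.  81.  -2.] [600. 184.  76.]
empty_hole 0.76 [190.7, 217.6, 248.3, 290.7] [518. 133.  60.] [457.  82.  -2.] [599. 204.  76.]
```

Run:
```python
import cv2,numpy as np
a=cv2.imread('pics/scene.png')[180:420,180:420]; b=cv2.imread('pics/top.png')[150:350,170:410]
b=cv2.resize(b,(400,333)); b=cv2.copyMakeBorder(b,0,67,0,0,0)
cv2.imwrite('pics/a.png',np.hstack([cv2.resize(a,(400,400),interpolation=3),b]))
```

```text
(no output)
```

View pics/a.png

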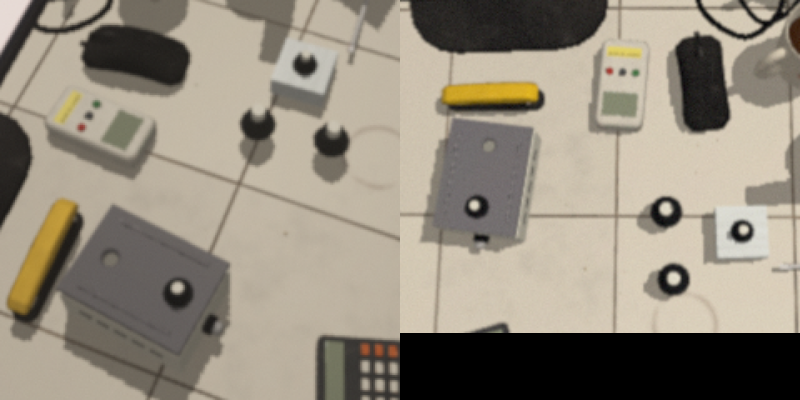

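View pics/scene.png

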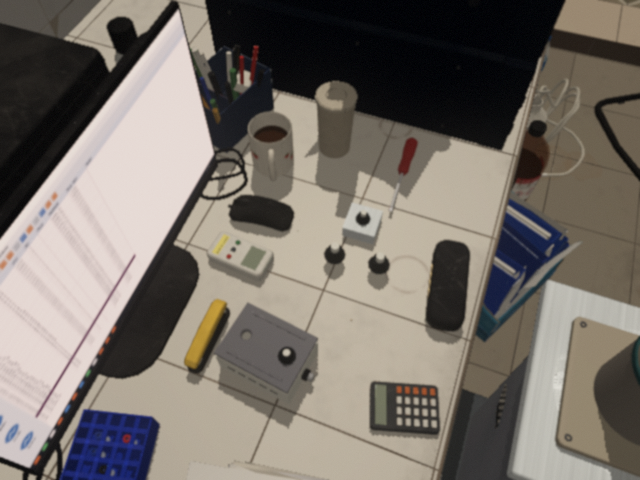

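Run:
```python
from h import *
im=cv2.imread('pics/top.png');X=np.load('top.npy');S=np.load('scene.npy')
for n,Y in(('top',X),('scene',S)):
    m=(abs(Y[...,2]-59)<4)&(abs(Y[...,0]-518)<90)&(abs(Y[...,1]-133)<80)
    m=cv2.morphologyEx(m.astype(np.uint8),cv2.MORPH_OPEN,np.ones((3,3)))>0
    print(n,cv2.minAreaRect(Y[m][:,:2].astype(np.float32)),np.median(Y[m][:,2]))
print('hole',X[237,223],'occ',X[273,216])
ys,xs=250-6,222+0
for n,Y in(('top',X),('scene',S)):
    for c in((466,-147),(413,-71),(486,-64)):
        r=np.hypot(Y[...,0]-c[0],Y[...,1]-c[1]);m=(r<24)&(Y[...,2]>31)
        print(n,c,m.sum(),Y[m].mean(0).round(1),Y[m].min(0).round(1),Y[m].max(0).round(1))
A=np.vstack([X.reshape(-1,3),S.reshape(-1,3)])
A=A[(A[:,2]>90)&(A[:,0]>100)&(A[:,0]<800)&(abs(A[:,1])<700)]
H,_,_=np.histogram2d(A[:,0],A[:,1],bins=[range(100,801,50),range(-700,701,100)])
print(H.astype(int))
```

```text
top ((520.753173828125, 133.3567657470703), (91.1957015991211, 120.49371337890625), 82.80503845214844) 59.753945993946104
scene ((517.1541137695312, 131.75112915039062), (91.96442413330078, 121.88805389404297), 83.06387329101562) 59.148394186275596
hole [566.28767519 141.01706679   6.35281387] occ [487.12432812 134.05542699  73.26541556]
top (466, -147) 85 [ 465.1 -145.6   40.4] [ 454.5 -157.2   31. ] [ 473.8 -124.8   50.1]
top (413, -71) 153 [413.5 -72.1  43.2] [402.  -83.2  35.3] [424.9 -60.2  55.3]
top (486, -64) 149 [486.4 -63.7  43. ] [475.1 -76.   31.6] [498.7 -52.5  55. ]
scene (466, -147) 99 [ 462.  -145.3   40.2] [ 452.8 -157.3   31.2] [ 471.1 -139.3   49.9]
scene (413, -71) 194 [409.9 -70.1  42.9] [398.3 -83.6  31.1] [422.2 -60.9  54.4]
scene (486, -64) 193 [482.9 -61.7  42.5] [471.9 -75.5  31. ] [495.9 -52.8  53.7]
[[    0     0     0     0     0     0     0     0     0     0     0     0
      0     0]
 [    0     0     0     0     0     0     0     0     0     0     0     0
      0     0]
 [   64     0     0     0     0     0     0     0     0     0     0     0
      0   
[... 284 characters left out ...]
0  7056     3     0     0     0     0     0     0     0     0
      0     0]
 [    0     0  6781     1     0     0     0     0     0     0     0     0
      0     0]
 [    0     0  6564   233   324     0     0     0     0     0     7     0
      0     0]
 [    0     0  6384  1103  1383     0     0     0     0     0     0     0
      0     0]
 [    0     0  6172   110   258    25     0     0     0     0     0     0
      0     0]
 [    0     0  5967     8   198   126     0     0     0     0     0     0
      0     0]
 [    0     0  5798   602   268  6362 15142 16957 19532 18783 11069     0
      0     0]
 [    0     0  4813  1225   790    30   775   830   777   270   101     0
      0     0]]
```

{"method": "play_rows", "body": {
  "targets": [
    [0,-37,-28,0,0],
    [0,-37,-28,0,0],
    [0,-37,-28,0,0],
    [0,-37,-28,0,0],
    [0,-37,-28,0,0],
    [0,-37,-28,0,0],
    [0,-37,-28,0,0],
    [0,-37,-28,0,0],
    [0,-37,-28,0,0],
    [0,-37,-28,0,0]
  ]
}}

```text
clock: 1.6
eef_pos: [463.2, 244.1, 256.7]
tool_rot: [-3.14, 0.003, 2.846]
force: [0.7, -0.3, -0.1]
width: 85.3
gripper_force: 0.0
```

```bash
cat > w.py <<'E'
from h import *
def go(tag):
    s=ctrl.read_state();print(s['clock'],s['eef_pos'].round(1),s['tool_rot'].round(3),s['force'].round(1),s['width'])
    im,d,c,T=look('wrist');X=cloud(d,c,T)
    cv2.imwrite(f'pics/{tag}.png',im[...,::-1]);np.savez(tag,X=X,im=im,d=d,T=T);return s,im,d,c,T,X
E
python3 - <<'E'
from w import *
s,im,d,c,T,X=go('w1');print(np.array(c['mount']).round(2),c['vfov'],ctrl.finger_overhang)
print(X[240,320],X[::120,::160].round(0).tolist())
E
```

```text
1.6 [463.2 244.1 256.7] [-3.140e+00  3.000e-03  2.846e+00] [ 0.7 -0.3 -0.1] 85.25038861274479
[[  -0.     -0.95   -0.31   79.92]
 [   1.     -0.     -0.     -0.39]
 [   0.     -0.31    0.95 -118.61]
 [   0.      0.      0.      1.  ]] 70.66369886268632 25.0
[509.57896902 218.70760413   1.02737508] [[[110.0, -91.0, -95.0], [110.0, 53.0, -270.0], [295.0, 288.0, 69.0], [331.0, 410.0, 71.0]], [[283.0, -45.0, 39.0], [330.0, 96.0, 1.0], [382.0, 259.0, 1.0], [422.0, 393.0, 70.0]], [[394.0, -163.0, 1.0], [454.0, 37.0, 2.0], [510.0, 219.0, 1.0], [565.0, 400.0, 0.0]], [[551.0, -278.0, 0.0], [436.0, 200.0, 293.0], [672.0, 168.0, 2.0], [465.0, 291.0, 291.0]]]
```

View pics/w1.png

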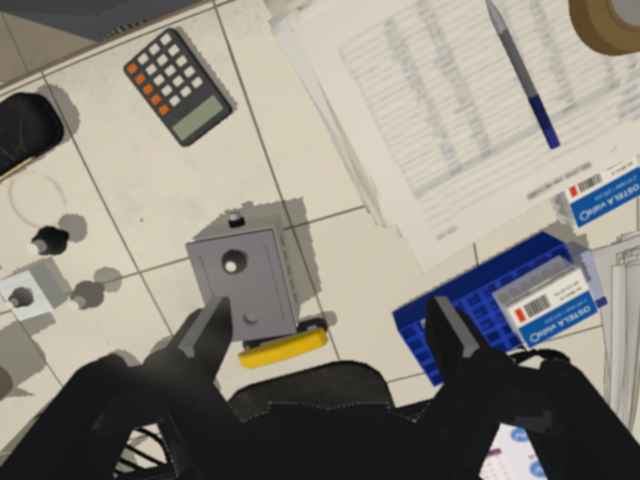

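```bash
cat > ray.py <<'E'
from h import *
def ray(c,T,u,v,z):
    "world point at height z on pixel ray"
    f=240/np.tan(np.radians(c['vfov'])/2)
    K=np.array([[f,0,c['cx']],[0,f,c['cy']],[0,0,1.]])
    p=cv2.undistortPoints(np.array([[[u,v]]],float),K,np.array([c['k1'],0,0,0.]))[0,0]
    D=T[:3,:3]@np.r_[p,1];return T[:3,3]+D*(z-T[2,3])/D[2]
E
python3 - <<'E'
from ray import *
a=np.load('w1.npz');c=ctrl.calibration('wrist')
h=ray(c,a['T'],250.5,318,59);o=ray(c,a['T'],233,262,72);print(h,o)
Y=a['X'];m=(abs(Y[...,2]-59)<4)&(abs(Y[...,0]-518)<90)&(abs(Y[...,1]-133)<80)
print(cv2.minAreaRect(Y[m][:,:2].astype(np.float32)),np.median(Y[m][:,2]))
s=ctrl.read_state();M=R.from_euler('xyz',s['tool_rot']).as_matrix()
print(M.round(3).tolist())
for g in([552,130,200],[464,-145,200]): print((M.T@(np.array(g)-s['eef_pos'])/10).round(2))
E
```

```text
[553.91896898 127.65557143  59.        ] [483.24846396 139.89195588  72.        ]
((520.1771850585938, 132.3161163330078), (90.94166564941406, 121.0542221069336), 83.13998413085938) 60.129346770036705
[[-0.957, 0.291, 0.002], [0.291, 0.957, -0.002], [-0.003, -0.002, -1.0]]
[-11.81  -8.36   5.71]
[-11.41 -37.23   5.76]
```

{"method": "play_rows", "body": {
  "targets": [
    [0,-11.8,-8.4,5.0,0],
    [0,-11.8,-8.4,5.0,0],
    [0,-11.8,-8.4,5.0,0],
    [0,-11.8,-8.4,5.0,0],
    [0,-11.8,-8.4,5.0,0],
    [0,-11.8,-8.4,5.0,0]
  ]
}}

```text
clock: 2.25
eef_pos: [548.1, 138.7, 206.4]
tool_rot: [3.14, -0.001, 2.857]
force: [0.1, 0.1, 0.3]
width: 85.3
gripper_force: 0.0
```

```bash
cat > circ.py <<'E'
from w import *
from ray import ray
def gripaxes():
    s=ctrl.read_state();return s,R.from_euler('xyz',s['tool_rot']).as_matrix()
E
python3 - <<'E'
from circ import *
s,im,d,c,T,X=go('w2')
Y=X;m=(abs(Y[...,2]-59)<4)&(abs(Y[...,0]-518)<90)&(abs(Y[...,1]-133)<80)
m=cv2.morphologyEx(m.astype(np.uint8),cv2.MORPH_OPEN,np.ones((5,5)))>0
print(cv2.minAreaRect(Y[m][:,:2].astype(np.float32)),np.median(Y[m][:,2]))
# hole: low points inside cover near the estimate
r=np.hypot(X[...,0]-553,X[...,1]-128)
hm=(r<14)&(X[...,2]<52);v,u=np.nonzero(hm);print(hm.sum(),u.min(),u.max(),v.min(),v.max(),ray(c,T,u.mean(),v.mean(),59))
cu,cv_=int(u.mean()),int(v.mean())
cr=im[cv_-40:cv_+40,cu-40:cu+40,::-1];print(cu,cv_)
cv2.imwrite('pics/w2c.png',np.hstack([cv2.resize(im[...,::-1],(533,400)),cv2.resize(cr,(267,267),interpolation=0)[:400].copy() if 0 else cv2.copyMakeBorder(cv2.resize(cr,(267,267),interpolation=0),0,133,0,0,0)]))
E
```

```text
2.25 [548.1 138.7 206.4] [ 3.140e+00 -1.000e-03  2.857e+00] [0.1 0.1 0.3] 85.25766215623085
((520.3780517578125, 131.86903381347656), (91.2279281616211, 120.36380004882812), 82.88929748535156) 60.08309934742468
37 313 325 227 231 [548.93156758 129.94701373  59.        ]
318 228
```

View pics/w2c.png

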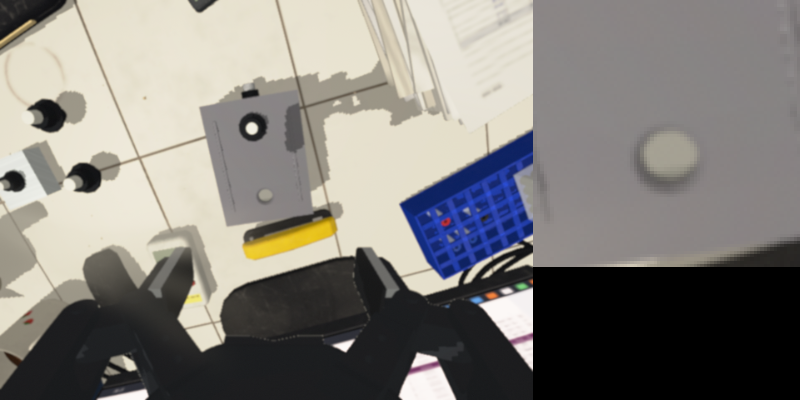

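Run:
```python
from circ import *
a=np.load('w2.npz');c=ctrl.calibration('wrist')
print(ray(c,a['T'],318.6,234.5,59))
s,M=gripaxes();print((M.T@(np.array([463,-145,195])-s['eef_pos'])/10).round(2))
```

```text
[553.49346677 128.38785474  59.        ]
[  0.23 -29.64   1.12]
```

{"method": "play_rows", "body": {
  "targets": [
    [0,0.2,-29.6,1.1,0],
    [0,0.2,-29.6,1.1,0],
    [0,0.2,-29.6,1.1,0],
    [0,0.2,-29.6,1.1,0],
    [0,0.2,-29.6,1.1,0],
    [0,0.2,-29.6,1.1,0],
    [0,0.2,-29.6,1.1,0],
    [0,0.2,-29.6,1.1,0],
    [0,0.2,-29.6,1.1,0]
  ]
}}

```text
clock: 3.2
eef_pos: [464.2, -144.6, 195.7]
tool_rot: [3.14, 0.001, 2.858]
force: [-0.1, 0.1, 0.6]
width: 85.7
gripper_force: 0.0
```

Run:
```python
from circ import *
s,im,d,c,T,X=go('w3')
r=np.hypot(X[...,0]-464,X[...,1]-145*-1*-1)
for lo,hi in((25.5,30),(36,41),(42,52)):
    m=(r<16)&(X[...,2]>lo)&(X[...,2]<hi);print(lo,m.sum(),X[m].mean(0),X[m].min(0),X[m].max(0)) if m.any() else None
m=(abs(X[...,2]-25)<4)&(abs(X[...,0]-464)<50)&(abs(X[...,1]+145)<50)
m=cv2.morphologyEx(m.astype(np.uint8),cv2.MORPH_OPEN,np.ones((3,3)))>0
print('holder',cv2.minAreaRect(X[m][:,:2].astype(np.float32)),np.median(X[m][:,2]))
for n in('rivet','rivet_pin'):
    for q in ctrl.search_frame('wrist',n): print(n,q)
v,u=np.nonzero(r<14);cu,cv_=int(u.mean()),int(v.mean());print(cu,cv_)
cv2.imwrite('pics/w3c.png',cv2.resize(im[cv_-60:cv_+60,cu-60:cu+60,::-1],(480,480),interpolation=3))
```

```text
3.2 [ 464.2 -144.6  195.7] [3.140e+00 1.000e-03 2.858e+00] [-0.1  0.1  0.6] 85.67688930603721
25.5 8 [456.47325045 132.16978854  26.38068854] [454.68989505 131.09513633  25.72116548] [457.92044158 133.06594053  27.09720474]
holder ((465.72259521484375, -147.36985778808594), (56.58144760131836, 56.00546646118164), 1.737334966659546) 26.060581011757847
rivet {'bbox': [371.9, 115.5, 419.1, 161.8], 'confidence': 0.97}
rivet {'bbox': [400.8, 197.7, 441.3, 235.0], 'confidence': 0.72}
rivet {'bbox': [309.3, 207.4, 342.2, 233.6], 'confidence': 0.7}
rivet {'bbox': [97.4, 190.7, 271.5, 260.2], 'confidence': 0.61}
rivet_pin {'bbox': [390.5, 128.1, 410.5, 152.0], 'confidence': 0.83}
rivet_pin {'bbox': [417.5, 216.0, 439.3, 232.4], 'confidence': 0.82}
rivet_pin {'bbox': [284.3, 178.8, 367.4, 258.5], 'confidence': 0.63}
rivet_pin {'bbox': [609.1, 130.8, 639.4, 277.1], 'confidence': 0.26}
625 119
```

View pics/w3c.png

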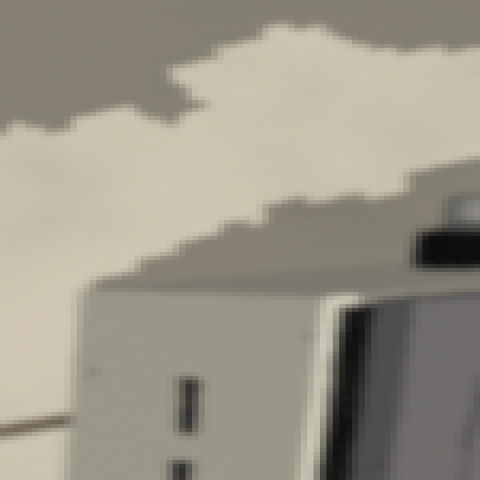

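Run:
```python
from circ import *
a=np.load('w3.npz');X=a['X'];im=a['im'];T=a['T'];c=ctrl.calibration('wrist')
r=np.hypot(X[...,0]-465,X[...,1]+146)
for lo,hi in((27.5,31),(34,41),(43,54)):
    m=(r<20)&(X[...,2]>lo)&(X[...,2]<hi)
    if m.any(): print(lo,m.sum(),X[m].mean(0),X[m].min(0),X[m].max(0))
g=im.mean(2);dark=((g<70)&(r<30)).astype(np.uint8)
n,l,st,ce=cv2.connectedComponentsWithStats(dark);print(st,ce)
cv2.imwrite('pics/w3d.png',cv2.resize(im[190:260,285:365,::-1],(640,560),interpolation=3))
```

```text
27.5 299 [ 462.5246674  -146.53103279   28.95105546] [ 445.81337589 -164.55142653   27.51576499] [ 483.22071497 -129.30208997   30.83668093]
34 221 [ 463.65371567 -146.68000376   38.76074166] [ 456.68602511 -155.92818549   34.22024859] [ 474.19505954 -138.68001731   40.98066162]
43 119 [ 465.10864976 -147.1322029    46.8713422 ] [ 460.57872149 -151.85738731   43.81716059] [ 470.47676014 -142.60816292   48.54741851]
[[     0      0    640    480 290839]
 [   313    207     27     25    374]
 [   226    401      1      1      1]
 [   193    402    255     78  15979]
 [   430    411      1      1      1]
 [   438    433      1      1      1]
 [   205    467      1      1      1]
 [   207    468      1      1      1]
 [   197    472      1      1      1]
 [   456    479      2      1      2]] [[319.18495112 228.24115404]
 [326.1684492  217.1684492 ]
 [226.         401.        ]
 [325.07447275 444.84260592]
 [430.         411.        ]
 [438.         433.        ]
 [205.         467.        ]
 [207.         468.        ]
 [197.         472.        ]
 [456.5        479.        ]]
```

View pics/w3d.png

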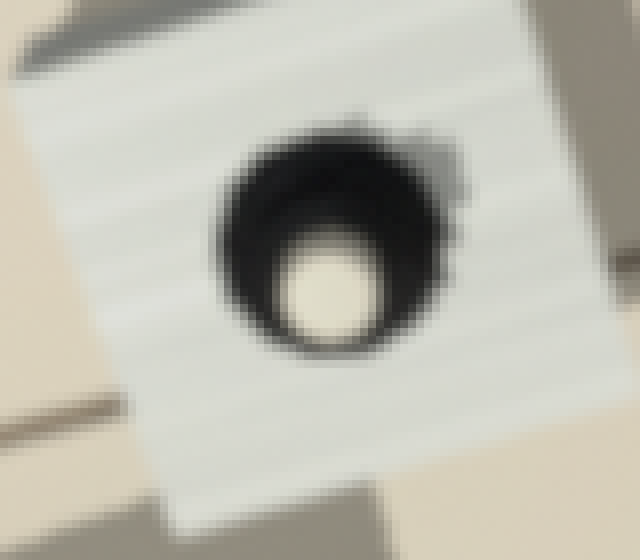

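{"method": "play_rows", "body": {
  "targets": [
    [0,-0.18,-0.22,4,0],
    [0,-0.18,-0.22,8,0],
    [0,-0.18,-0.22,11,0],
    [0,-0.18,-0.22,13,0],
    [0,-0.18,-0.22,14.2,0],
    [0,-0.18,-0.22,14.2,0],
    [0,-0.18,-0.22,14.2,0]
  ]
}}

```text
clock: 4.05
eef_pos: [464.9, -149.3, 53.8]
tool_rot: [3.141, 0.001, 2.856]
force: [-0.4, -0.6, 0.0]
width: 85.3
gripper_force: 0.0
```

{"method": "play_rows", "body": {
  "targets": [
    [0.5,0,0,0,0],
    [0.7,0,0,0,0],
    [0.8,0,0,0,0],
    [0.9,0,0,0,0],
    [1,0,0,0,0],
    [1,0,0,0,0],
    [1,0,0,0,0],
    [1,0,0,0,0]
  ]
}}

```text
clock: 4.85
eef_pos: [464.9, -148.6, 53.9]
tool_rot: [3.14, 0.001, 2.856]
force: [-0.9, 3.3, 7.6]
width: 14.4
gripper_force: 58.5
```

{"method": "play_rows", "body": {
  "targets": [
    [1,0,0,-0.5,0],
    [1,0,0,-1.5,0],
    [1,0,0,-3,0],
    [1,0,0,-6,0],
    [1,0,0,-10,0],
    [1,0,0,-10,0]
  ]
}}

```text
clock: 5.45
eef_pos: [466.8, -151.3, 157.9]
tool_rot: [-3.141, 0.009, 2.854]
force: [0.8, -0.0, -0.5]
width: 14.8
gripper_force: 58.8
```

Run:
```python
from circ import *
s,im,d,c,T,X=go('w4');M=R.from_euler('xyz',s['tool_rot']).as_matrix()
P=(X-s['eef_pos'])@M;np.save('w4P',P)
cv2.imwrite('pics/w4c.png',cv2.resize(im[200:480,180:460,::-1],(600,600),interpolation=3))
```

```text
5.45 [ 466.8 -151.3  157.9] [-3.141  0.009  2.854] [ 0.8 -0.  -0.5] 14.803119504587881
```

View pics/w4c.png

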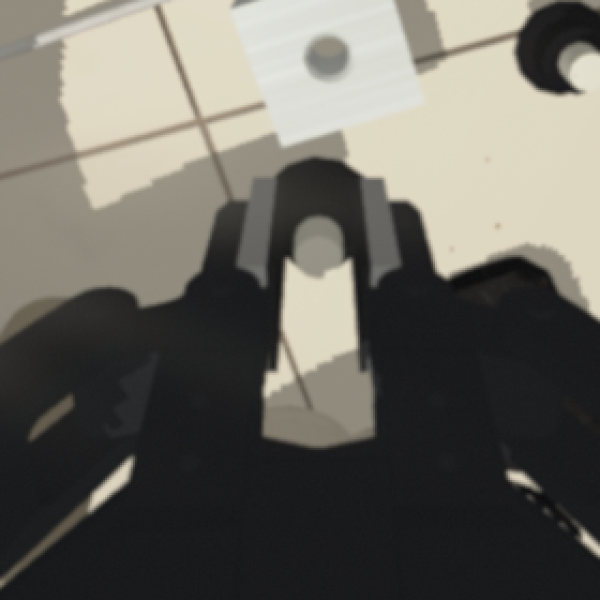

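Run:
```python
from circ import *
P=np.load('w4P.npy');im=np.load('w4.npz')['im'];T=np.load('w4.npz')['T']
sub=P[280:345:3,328];
for v in range(266,345,3): print(v,P[v,328].round(1),im[v,328])
# pin mask: bright pixels
g=im.mean(2)
for v in(305,312,318,322):
    row=np.nonzero(g[v,300:360]>60)[0]+300;print(v,row.min(),row.max(),g[v,300:360:2].astype(int).tolist())
    print(P[v,300:360:4,1].round(1).tolist(),P[v,300:360:4,2].round(0).tolist())
```

```text
266 [-40.8  -0.8 157.1] [147 142 128]
269 [-43.7  -0.8 157. ] [147 142 128]
272 [-47.3  -0.8 158.5] [127 123 111]
275 [12.1 -0.6 25.9] [38 38 36]
278 [10.5 -0.6 26. ] [38 38 37]
281 [ 9.4 -0.6 25.1] [42 41 39]
284 [ 9.1 -0.6 22.4] [42 41 38]
287 [ 8.5 -0.6 20.7] [44 44 41]
290 [ 8.3 -0.6 18.1] [45 45 42]
293 [ 8.8 -0.6 14.4] [47 47 44]
296 [ 7.2 -0.6 14.5] [47 46 43]
299 [ 5.8 -0.6 14.3] [53 52 49]
302 [ 4.6 -0.6 13.8] [127 125 114]
305 [ 4.7 -0.6 11.1] [134 131 119]
308 [ 3.9 -0.6 10. ] [133 130 119]
311 [ 4.6 -0.6  6.3] [150 147 134]
314 [ 2.9 -0.6  6.7] [151 147 135]
317 [ 1.8 -0.6  6.1] [150 148 135]
320 [ 0.1 -0.6  6.5] [150 148 134]
323 [-1.3 -0.6  6.4] [150 147 134]
326 [-2.8 -0.6  6.4] [150 146 134]
329 [-4.6 -0.6  6.8] [178 172 156]
332 [-110.5   -0.9  159. ] [224 217 196]
335 [-112.8   -0.9  157.4] [224 218 196]
338 [-117.1   -0.9  158.7] [223 217 195]
341 [-120.2   -0.9  158.2] [223 217 195]
344 [-123.1   -0.9  157.4] [223 217 194]
305 300 359 [103, 102, 100, 75, 45, 43, 43, 42, 41, 64, 108, 125, 127, 127, 128, 128, 127, 126, 113, 69, 37, 37, 37, 38, 38, 63, 97, 101, 100, 
[... 439 characters left out ...]
, 8.0, 7.0, 7.0, 8.0, 9.0, 14.0, 15.0, -4.0, -4.0, -4.0]
318 300 359 [99, 99, 81, 33, 30, 28, 29, 29, 62, 132, 144, 144, 144, 144, 144, 144, 143, 144, 144, 138, 81, 33, 31, 27, 27, 29, 70, 98, 98, 99]
[-11.1, -9.5, -8.0, -7.7, -6.1, -4.0, -2.3, -0.6, 1.1, 2.8, 4.6, 6.6, 6.9, 8.4, 9.8] [-8.0, -9.0, -9.0, 11.0, 16.0, 7.0, 7.0, 7.0, 6.0, 7.0, 10.0, 15.0, -8.0, -9.0, -10.0]
322 300 359 [98, 97, 68, 28, 27, 26, 81, 178, 138, 128, 143, 144, 144, 143, 143, 144, 144, 143, 143, 137, 140, 180, 105, 26, 26, 25, 55, 94, 98, 98]
[-10.9, -9.3, -7.8, -7.7, -12.2, -4.1, -2.3, -0.6, 1.1, 2.8, 4.9, 6.9, 6.8, 8.2, 9.6] [-11.0, -12.0, -12.0, 11.0, 158.0, 9.0, 6.0, 7.0, 6.0, 6.0, 15.0, 19.0, -10.0, -11.0, -12.0]
```

{"method": "play_rows", "body": {
  "targets": [
    [1,-4.4,29.3,0,0],
    [1,-4.4,29.3,0,0],
    [1,-4.4,29.3,0,0],
    [1,-4.4,29.3,0,0],
    [1,-4.4,29.3,0,0],
    [1,-4.4,29.3,0,0],
    [1,-4.4,29.3,2.5,0],
    [1,-4.4,29.3,2.5,0],
    [1,-4.4,29.3,2.5,0]
  ]
}}

```text
clock: 6.4
eef_pos: [588.1, 116.9, 127.3]
tool_rot: [-3.138, -0.003, 2.853]
force: [-0.4, -0.8, 0.1]
width: 14.3
gripper_force: 58.9
```

Run:
```python
from circ import *
s,im,d,c,T,X=go('w5');M=R.from_euler('xyz',s['tool_rot']).as_matrix()
for i in range(3):
    ctrl.get_image('wrist');q=ctrl.read_state();print(q['eef_pos'].round(2),q['tool_rot'].round(4),q['force'].round(1))
cv2.imwrite('pics/w5c.png',cv2.resize(im[120:360,180:460,::-1],(700,600),interpolation=3))
m=(abs(X[...,2]-59)<4)&(abs(X[...,0]-518)<90)&(abs(X[...,1]-133)<80)
m=cv2.morphologyEx(m.astype(np.uint8),cv2.MORPH_OPEN,np.ones((5,5)))>0
print(cv2.minAreaRect(X[m][:,:2].astype(np.float32)),np.median(X[m][:,2]))
P=(X-s['eef_pos'])@M;np.save('w5P',P)
for v in range(275,335,4): print(v,P[v,328].round(1))
```

```text
6.4 [588.1 116.9 127.3] [-3.138e+00 -3.000e-03  2.853e+00] [-0.4 -0.8  0.1] 14.267520016354563
[589.39 116.8  128.7 ] [-3.1404e+00  1.0000e-04  2.8520e+00] [ 0.4 -0.4 -0.3]
[589.65 117.04 129.02] [-3.1410e+00  7.0000e-04  2.8522e+00] [-0.9  0.5 -0.2]
[589.79 117.35 129.17] [-3.1415e+00  1.0000e-03  2.8525e+00] [-0.4  0.1 -0.6]
((520.256591796875, 132.17935180664062), (90.81494903564453, 121.12576293945312), 82.90408325195312) 60.05846202058612
275 [12.3 -0.6 25.5]
279 [10.7 -0.6 24.5]
283 [ 8.6 -0.6 24.5]
287 [ 8.5 -0.6 20.6]
291 [ 8.5 -0.6 16.8]
295 [ 8.1 -0.6 13.9]
299 [ 5.2 -0.6 15.4]
303 [ 4.5 -0.6 13.2]
307 [ 4.7 -0.6  9.3]
311 [ 3.7 -0.6  7.8]
315 [ 2.3 -0.6  6.9]
319 [-0.3 -0.6  7.9]
323 [-1.7 -0.6  7. ]
327 [-3.5 -0.6  6.7]
331 [-86.3  -0.8 125.2]
```

View pics/w5c.png

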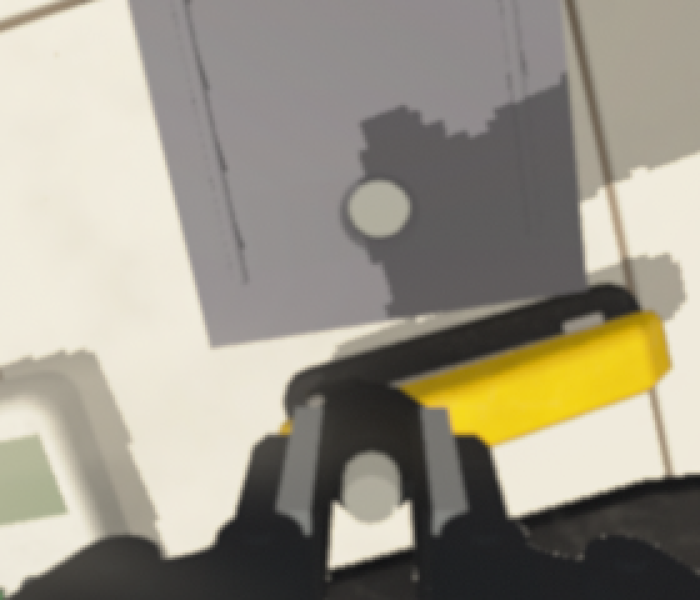

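Run:
```python
from circ import *
a=np.load('w5.npz');c=ctrl.calibration('wrist')
M=R.from_euler('xyz',[-3.138,-.003,2.853]).as_matrix();e=np.array([588.1,116.9,127.3])
h=ray(c,a['T'],330.8,203.6,60);print(h,(M.T@(h-e)),M.T@(np.array([554,128,60])-e))
for i in range(6):
    ctrl.get_image('wrist');q=ctrl.read_state();print(q['eef_pos'].round(2),q['tool_rot'].round(4))
# fresh stationary image
s,im,d,c,T,X=go('w6');M=R.from_euler('xyz',s['tool_rot']).as_matrix()
m=(abs(X[...,2]-59)<4)&(abs(X[...,0]-518)<90)&(abs(X[...,1]-133)<80)
m=cv2.morphologyEx(m.astype(np.uint8),cv2.MORPH_OPEN,np.ones((5,5)))>0
print(cv2.minAreaRect(X[m][:,:2].astype(np.float32)),np.median(X[m][:,2]))
g=cv2.cvtColor(im,cv2.COLOR_RGB2GRAY)
ci=cv2.HoughCircles(g[170:240,290:370],cv2.HOUGH_GRADIENT,1,30,param1=80,param2=12,minRadius=9,maxRadius=20);print(ci)
for q in ci[0][:2]:
    h=ray(c,T,290+q[0],170+q[1],59.5);print(h,M.T@(h-s['eef_pos']))
```

```text
[552.98568519 128.05742089  60.        ] [36.63554899  0.94453422 67.40725147] [35.64684308  1.17815319 67.40344601]
[589.87 117.72 129.2 ] [3.1413e+00 1.1000e-03 2.8529e+00]
[589.8  117.98 129.11] [3.1413e+00 1.0000e-03 2.8533e+00]
[589.73 118.24 129.  ] [3.1412e+00 8.0000e-04 2.8537e+00]
[589.71 118.44 128.88] [3.1412e+00 7.0000e-04 2.8540e+00]
[589.64 118.61 128.75] [3.1413e+00 5.0000e-04 2.8542e+00]
[589.54 118.73 128.61] [3.1414e+00 2.0000e-04 2.8544e+00]
6.9 [589.5 118.7 128.6] [3.141 0.    2.854] [-0.6 -0.4  0. ] 14.382559502719442
((519.8646850585938, 132.245361328125), (90.87753295898438, 120.97238159179688), 82.91776275634766) 60.05806583326873
[[[36.5 30.5 11. ]]]
[552.68511708 128.042517    59.5       ] [37.99605974 -1.52540663 69.09841638]
```

{"method": "play_rows", "body": {
  "targets": [
    [1,3.75,-0.1,0,0],
    [1,3.75,-0.1,1.0,0],
    [1,3.75,-0.1,1.7,0],
    [1,3.75,-0.1,1.7,0],
    [1,3.75,-0.1,1.7,0],
    [1,3.75,-0.1,1.7,0],
    [1,3.75,-0.1,1.7,0],
    [1,3.75,-0.1,1.7,0],
    [1,3.75,-0.1,1.7,0],
    [1,3.75,-0.1,1.7,0]
  ]
}}

```text
clock: 7.95
eef_pos: [553.3, 128.5, 111.4]
tool_rot: [3.142, 0.0, 2.855]
force: [-0.4, 0.7, -1.2]
width: 14.6
gripper_force: 58.9
```

Run:
```python
from circ import *
for i in range(3):
    ctrl.get_image('wrist');q=ctrl.read_state();print(q['eef_pos'].round(2),q['tool_rot'].round(4))
M=R.from_euler('xyz',q['tool_rot']).as_matrix()
print(M.T@(np.array([553.3,128.5,100])-q['eef_pos']))
```

```text
[553.26 128.57 111.37] [3.1415 0.     2.8548]
[553.26 128.6  111.35] [3.1415e+00 1.0000e-04 2.8549e+00]
[553.25 128.56 111.33] [3.1415 0.     2.8548]
[-0.06736247 -0.04415395 11.33190633]
```

{"method": "play_rows", "body": {
  "targets": [
    [1,0,0,0.4,0],
    [1,0,0,0.7,0],
    [1,0,0,0.9,0],
    [1,0,0,1.1,0],
    [1,0,0,1.3,0],
    [1,0,0,1.3,0]
  ]
}}

```text
clock: 8.7
eef_pos: [553.0, 128.5, 98.0]
tool_rot: [-3.141, -0.001, 2.855]
force: [-0.0, -0.1, -0.8]
width: 14.6
gripper_force: 58.9
```

Shank tip is into the hole freely (tip about 55, cover 59.5).

{"method": "play_rows", "body": {
  "targets": [
    [1,0,0,0.2,0],
    [1,0,0,0.4,0],
    [1,0,0,0.6,0],
    [1,0,0,0.75,0],
    [1,0,0,0.85,0],
    [1,0,0,0.85,0],
    [1,0,0,0.85,0]
  ]
}}

```text
clock: 9.4
eef_pos: [553.2, 128.5, 89.8]
tool_rot: [3.142, -0.0, 2.855]
force: [0.1, -0.5, -1.2]
width: 14.5
gripper_force: 58.9
```

{"method": "play_rows", "body": {
  "targets": [
    [1,0,0,0.08,0],
    [1,0,0,0.16,0],
    [1,0,0,0.24,0],
    [1,0,0,0.24,0],
    [1,0,0,0.24,0]
  ]
}}

```text
clock: 9.9
eef_pos: [553.3, 128.6, 87.5]
tool_rot: [3.142, 0.0, 2.855]
force: [-0.1, 1.0, 1.1]
width: 14.9
gripper_force: 59.0
```

{"method": "play_rows", "body": {
  "targets": [
    [1,0,0,0.05,0],
    [1,0,0,0.1,0],
    [1,0,0,0.1,0],
    [1,0,0,0.1,0]
  ]
}}

```text
clock: 10.3
eef_pos: [553.3, 128.6, 86.5]
tool_rot: [3.141, 0.0, 2.855]
force: [-0.3, 0.1, 3.2]
width: 14.4
gripper_force: 59.2
```

{"method": "play_rows", "body": {
  "targets": [
    [0.8,0,0,0,0],
    [0.6,0,0,0,0],
    [0.5,0,0,0,0],
    [0.4,0,0,0,0],
    [0.4,0,0,0,0],
    [0.4,0,0,-2,0],
    [0.4,0,0,-5,0],
    [0.4,0,0,-6,0],
    [0.4,0,0,-6,0],
    [0.4,0,0,-6,0]
  ]
}}

```text
clock: 11.3
eef_pos: [552.8, 128.5, 145.8]
tool_rot: [-3.141, -0.001, 2.855]
force: [0.4, -0.1, -0.5]
width: 51.2
gripper_force: 0.0
```

Run:
```python
from circ import *
for i in range(4): ctrl.get_image('wrist')
s,im,d,c,T,X=go('w7');M=R.from_euler('xyz',s['tool_rot']).as_matrix()
r=np.hypot(X[...,0]-553,X[...,1]-128)
for lo,hi in((61,65),(70,76),(77,86)):
    m=(r<16)&(X[...,2]>lo)&(X[...,2]<hi);print(lo,m.sum())
    if m.any(): print(X[m].mean(0),X[m].min(0),X[m].max(0),np.median(X[m][:,2]))
cv2.imwrite('pics/w7c.png',cv2.resize(im[150:330,230:430,::-1],(660,594),interpolation=3))
```

```text
11.5 [552.5 128.4 145.3] [-3.141e+00 -2.000e-03  2.855e+00] [-0.6  0.3  0.5] 51.06017789697499
61 526
[548.93023034 129.54723275  62.83409742] [538.08515509 112.99364942  61.0068035 ] [568.24821212 143.56507846  64.95027077] 62.917424250927766
70 385
[550.79934543 128.99976182  72.84984672] [544.39645913 119.56336918  70.03053931] [562.06966368 136.88039318  75.90927142] 72.92229504222792
77 236
[552.62757366 128.27887376  80.80932714] [548.18520086 123.23468833  77.04955517] [557.90281642 132.86617602  82.58729191] 81.0466325202731
```

View pics/w7c.png

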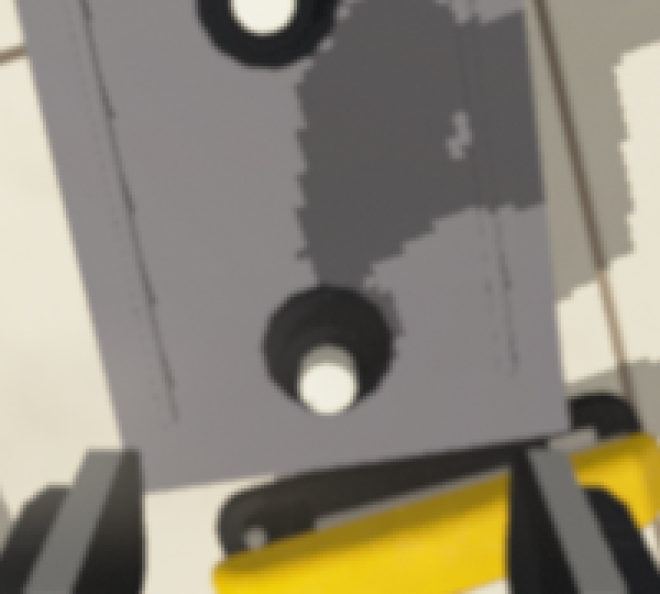

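{"method": "play_rows", "body": {
  "targets": [
    [1,0,0,0,0],
    [1,0,0,0,0],
    [1,0,0,0,0],
    [1,0,0,0,0],
    [1,0,0,1,0],
    [1,0,0,2,0],
    [1,0,0,3,0],
    [1,0,0,3.5,0],
    [1,0,0,3.5,0],
    [1,0,0,3.5,0]
  ]
}}

```text
clock: 12.55
eef_pos: [553.3, 128.5, 111.2]
tool_rot: [-3.141, -0.0, 2.855]
force: [0.5, -0.5, -1.0]
width: 0.1
gripper_force: 0.0
```

{"method": "play_rows", "body": {
  "targets": [
    [1,0,0,0.2,0],
    [1,0,0,0.3,0],
    [1,0,0,0.4,0],
    [1,0,0,0.5,0],
    [1,0,0,0.6,0],
    [1,0,0,0.65,0],
    [1,0,0,0.7,0],
    [1,0,0,0.7,0]
  ]
}}

```text
clock: 13.35
eef_pos: [553.3, 128.6, 104.5]
tool_rot: [3.141, 0.0, 2.855]
force: [0.1, 0.3, 1.2]
width: 0.3
gripper_force: 0.9
```

Contact is starting; continue at 5 mm/s.

{"method": "play_rows", "body": {
  "targets": [
    [1,0,0,0.05,0],
    [1,0,0,0.1,0],
    [1,0,0,0.15,0],
    [1,0,0,0.2,0],
    [1,0,0,0.25,0],
    [1,0,0,0.3,0],
    [1,0,0,0.3,0]
  ]
}}

```text
clock: 14.05
eef_pos: [553.3, 128.6, 101.7]
tool_rot: [3.141, 0.0, 2.855]
force: [-1.7, -0.2, 7.5]
width: 0.3
gripper_force: 3.4
```

{"method": "play_rows", "body": {
  "targets": [
    [1,0,0,0.05,0],
    [1,0,0,0.1,0],
    [1,0,0,0.15,0],
    [1,0,0,0.2,0],
    [1,0,0,0.25,0],
    [1,0,0,0.3,0],
    [1,0,0,0.3,0]
  ]
}}

```text
clock: 14.75
eef_pos: [553.3, 128.6, 99.0]
tool_rot: [3.141, 0.0, 2.855]
force: [-1.0, -0.2, 8.8]
width: 0.4
gripper_force: 4.4
```

{"method": "play_rows", "body": {
  "targets": [
    [1,0,0,0.05,0],
    [1,0,0,0.1,0],
    [1,0,0,0.15,0],
    [1,0,0,0.2,0],
    [1,0,0,0.25,0],
    [1,0,0,0.3,0],
    [1,0,0,0.3,0]
  ]
}}

```text
clock: 15.45
eef_pos: [553.4, 128.6, 96.0]
tool_rot: [3.141, 0.0, 2.855]
force: [-1.8, -0.5, 8.6]
width: 0.0
gripper_force: 4.4
```

{"method": "play_rows", "body": {
  "targets": [
    [1,0,0,0.05,0],
    [1,0,0,0.1,0],
    [1,0,0,0.15,0],
    [1,0,0,0.2,0],
    [1,0,0,0.2,0]
  ]
}}

```text
clock: 15.95
eef_pos: [553.3, 128.6, 94.0]
tool_rot: [3.141, 0.0, 2.855]
force: [-2.0, 0.2, 8.3]
width: 0.2
gripper_force: 4.4
```

{"method": "play_rows", "body": {
  "targets": [
    [1,0,0,0.05,0],
    [1,0,0,0.1,0],
    [1,0,0,0.1,0],
    [1,0,0,0.1,0]
  ]
}}

```text
clock: 16.35
eef_pos: [553.3, 128.6, 93.0]
tool_rot: [3.141, 0.0, 2.855]
force: [-1.9, -0.6, 8.6]
width: -0.3
gripper_force: 4.4
```

{"method": "play_rows", "body": {
  "targets": [
    [1,0,0,0.05,0],
    [1,0,0,0.1,0],
    [1,0,0,0.1,0],
    [1,0,0,0.1,0]
  ]
}}

```text
clock: 16.75
eef_pos: [553.3, 128.6, 92.2]
tool_rot: [3.141, 0.0, 2.855]
force: [-2.6, -0.7, 9.5]
width: 0.1
gripper_force: 5.0
```

{"method": "play_rows", "body": {
  "targets": [
    [1,0,0,0.05,0],
    [1,0,0,0.1,0],
    [1,0,0,0.1,0],
    [1,0,0,0.1,0]
  ]
}}

```text
clock: 17.15
eef_pos: [553.4, 128.6, 91.3]
tool_rot: [3.141, 0.0, 2.855]
force: [-2.6, 0.5, 11.4]
width: -0.0
gripper_force: 5.7
```

{"method": "play_rows", "body": {
  "targets": [
    [1,0,0,0.05,0],
    [1,0,0,0.05,0],
    [1,0,0,0.05,0],
    [1,0,0,-0.3,0],
    [1,0,0,-0.8,0],
    [1,0,0,-2,0],
    [1,0,0,-5,0],
    [1,0,0,-7,0],
    [0.4,0,0,-7,0],
    [0.4,0,0,-7,0]
  ]
}}

```text
clock: 18.15
eef_pos: [553.2, 128.6, 160.7]
tool_rot: [3.141, 0.0, 2.855]
force: [0.2, -0.3, 0.4]
width: 28.2
gripper_force: 0.0
```

Run:
```python
from circ import *
for i in range(4): ctrl.get_image('wrist')
s,im,d,c,T,X=go('w8')
r=np.hypot(X[...,0]-553,X[...,1]-128)
for lo,hi in((61,65),(70,86)):
    m=(r<16)&(X[...,2]>lo)&(X[...,2]<hi);print(lo,m.sum(),X[m].mean(0),X[m].max(0),np.median(X[m][:,2]))
w=(r<16)&(im.mean(2)>150);print('white',w.sum(),X[w].mean(0),np.median(X[w][:,2]))
k=(r<9)&(im.mean(2)<90)&(X[...,2]>68);print('collar',np.median(X[k][:,2]))
m=(abs(X[...,2]-59)<6)&(abs(X[...,0]-510)<20)&(abs(X[...,1]-128)<30);print('cover',np.median(X[m][:,2]))
cv2.imwrite('pics/w8c.png',cv2.resize(im[150:330,230:430,::-1],(660,594),interpolation=3))
```

```text
18.35 [552.5 128.4 159.4] [-3.140e+00 -2.000e-03  2.855e+00] [-0.4  0.   0. ] 50.76186118695899
61 467 [549.13384185 129.35659674  62.86573814] [568.5139834  142.78178721  64.79355322] 62.93158964821805
70 565 [552.66181127 128.25972256  73.09521754] [562.15872238 136.83240495  75.32109043] 73.16499883160793
white 171 [553.13046942 127.91083576  73.52727612] 73.57149857462997
collar 72.90670594436733
cover 60.14480645836312
```

View pics/w8c.png

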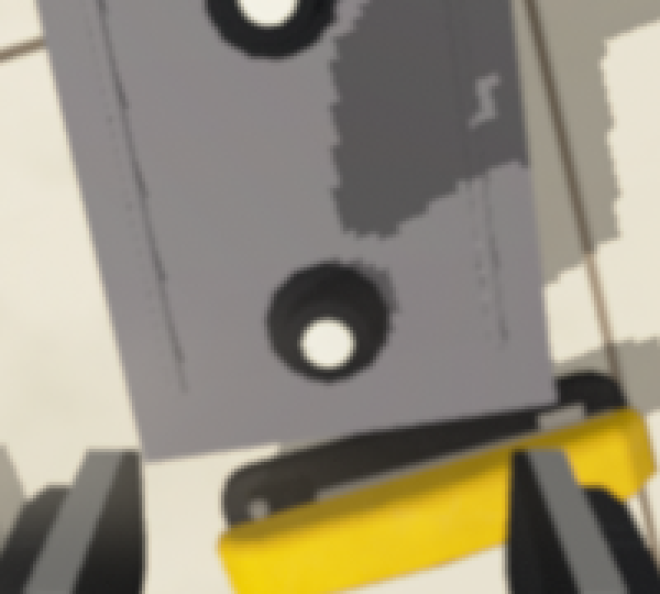

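The pin is flush with the collar (73.5 mm against 72.9 mm), the rivet is seated, the cover has sprung back to 60 mm, and the gripper is clear.

```bash
python3 -c "
from cell import ctrl
print(ctrl.finish_job())"
```

```text
the job is handed in; nothing more can be done
None
```

The rivet is seated in the cover's empty hole with its pin pressed flush. The highest press reading was 11.4 N, the cover has sprung back, the gripper is clear, and the job is handed in; no verdict was returned.

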